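Set the heel pitch of a shoe last with a wedge

TASK

Take the stop plate out of its wooden rack and stand it, seated to the bottom, in a groove of the white setting board close ahead of the toe of the green last. Then lay the heel wedge flat on the board behind the last and push its thin edge under the heel, so that the last slides up against the stop plate and the heel just lifts, about 4 mm clear of the board with the ball still resting on it. Finish while still holding the wedge there; do not touch the last with the gripper, never lift the heel more than about a centimetre, and leave the other things on the bench where they are.

Things in the scene. Friction and masses are not known exactly. Their poses are not given: they have to be found in the camera images.
- pitch_board: Fixed white polyethylene setting board, slippery, 150 mm wide (its x), 520 mm long (its y, -265 to +255 mm), top face 35 mm above the bench. Origin on the bench under its scribed centre line; +y is the way the last points. Four grooves cross its full width along x, centred at y = 130, 158, 186 and 214 mm, each 10 mm wide, 25 mm deep (floor 10 mm above the bench).
- shoe_last: Green plastic shoe last (foot form), loose, slippery, 0.5 to 0.7 kg, 260 mm long, 84 mm wide at the ball, 62 at the heel, 125 high. It lies along the board, +y to the toe, z up, resting on the heel (its origin) and on the ball 165 mm ahead. The rounded heel overhangs 14 mm behind the origin. The toe is turned up; the front 50 mm are under 60 mm high.
- heel (a point): Lowest point of the last's heel, on its underside; its height above the board's top face is the lift of the heel (0 at the start).
- ball (a point): Underside of the last's ball, which rests on the board.
- toe (a point): Foremost point of the last's toe, 33 mm above the board at the start.
- stop_plate: Aluminium stop plate, loose, 0.2 kg, upright in its rack: 100 mm wide (its x), 8 mm thick (its y), body 70 mm high; above it in the middle a grip tab 40 mm wide with orange faces, up to 120 mm. The lowest 4 mm taper to 4 mm thick. Origin at the middle of the lower edge, z up. Either face may look at the toe.
- plate_rack: Fixed wooden block, 125 mm (its x) by 70 mm, 45 mm high, origin under its centre, with one slot along its x, 11 mm wide, floor 15 mm above the bench, in which the stop plate stands at the start.
- heel_wedge: Light wooden hand wedge, loose, 0.12 kg, grippy, flat on the bench. +y points to the thin edge. Origin on its flat underside beneath the middle of the grip block (40 mm wide along x, 40 mm long, top at 41 mm). The wedge is 60 mm wide; its top slopes down at 10 degrees from 17 mm high at y = 20 mm to 2 mm high at the thin edge, y = 105 mm.
- wedge_tip (a point): Middle of the wedge's thin edge, on its underside.
- wedge_band (a point): Middle of a red band 10 mm wide across the wedge's slope, 28 mm from the thin edge. With the last against the stop, when the rear outline of the heel seen from above is over the band, the heel is up by about 4 mm; each further 5.7 mm of travel lifts it 1 mm more.
- hammer: Bystander: hammer with wooden handle, 220 mm long, lying on the bench beyond the board.
- glue_jar: Bystander: orange jar, 64 mm across, 75 mm high, beyond the board.
- tack_tin: Bystander: flat steel tin, 72 mm across, 35 mm high, beyond the board.
- heel_blanks: Bystander: stack of three black rubber heel pieces, 55 by 58 mm, 30 mm high, between robot and board.
Things that resemble listed ones, but are neither listed nor needed, are in the scene too. Leave any pink or yellow look-alike of the heel_wedge alone.

How it is judged:
By the outcome, as a careful person would: the job done as asked, in the order asked, and still so for the second after the job is handed in, while the arm keeps its last pose, push and grip.
It also fails if it takes over 61 s, if anything falls off the work surface, if the arm or the gripper's body presses on something with over 40 N, if the wrist force passes 120 N, or if a joint passes its speed limit or range.

ROBOT

A 6-joint arm with a two-finger parallel gripper is mounted at the origin on the work surface. World frame = base frame: x ahead of the robot, y to its left, z up, the work surface at z = 0. Lengths are in m, angles in rad, forces in N, time in s.
With the tool pointing down it reaches from about 0.35 to 0.775 m from the base axis. Payload 7.3 kg.
Tool frame: the origin (TCP) lies at the very end of the fingers, on their centre line; the grasp point (between the pads) lies 19 mm behind it (robot.tcp_to_grasp is the z of the grasp point in the tool frame, in m); z points along the fingers, y is the line along which they close (so a half turn about z gives the same grasp; the last joint's range is limited). The gripper opens to 92 mm and grips with 3 to 60 N. Pads are 19 mm wide; open, the fingers measure 130 mm over their backs; the gripper's body (75 mm by 190 mm) begins 47 mm behind the grasp point.
Start: joints at [-1.471, 0.342, 1.524, -0, 1.275, -0.146], TCP at [0.128, -0.509, 0.227] pointing down, gripper open.
Joint ranges: [-2.53, 2.53], [-0.77, 2.02], [0.04, 2.7], [-1, 4.14], [0.28, 2.66], [-3.11, 3.11]. Speed limits (rad/s): [2.57, 2.57, 3.14, 3.14, 3.14, 3.14].

INTERFACE

Orientations are given as [roll, pitch, yaw] about the fixed x, y, z axes, in that order (R = Rz(yaw) Ry(pitch) Rx(roll)).
In Python, from cell import monitor, read_camera, get_calibration, job, robot gives the robot as it stands. The module is installed in compiled form; this text tells all that it offers.
- The arm moves only by the tool send_rows, never from a script. Its argument "targets" is a list of rows, each an object with "translation": the shift along the tool's x, y, z in cm, a list of three; "spin": the turn about the tool's z in degrees; "jaw": the opening, from 0 (shut) to 1 (fully open). A call has exactly 5 rows; each row is the pose to reach, as a shift and turn from the pose commanded when the call began, along the tool's axes at that moment; what a row does not reach only later rows make up. A row lasts 1/10 s, in which the tool goes at most 50 mm and 8.59 degrees, less where a joint would pass 70% of its speed; a pose out of reach is approached as far as the arm can. A call with a gripper value outside its range is refused whole. The fingers move at their own pace and stop on an object; "force" is the grip in N (left out, the last holds). Time passes only in rows, so rows that repeat a pose let the fingers close, or fill a call up. It gives the time, the measured TCP pose, the force, the opening and the grip force at its end, in the units of the state.
- monitor.observe(): the state, without advancing time (a new reading comes with each control period).
- read_camera(name): name is "scene" or "top"; returns (picture, depth): 480x640x3 uint8, red, green, blue; 480x640 float32, m along the optical axis (not along the pixel's ray), 0 where there is no reading.
- get_calibration(name): a dict with "intrinsics" (3x3 intrinsics, pixels), "origin" and "orientation" of the camera in the world. Camera axes: x right, y up, looking along -z (the intrinsics and any distortion apply to the point x, -y, -z); pixel columns grow to the right and rows downward; lengths in m; the calibration is good to about 2 mm. A picture is of the moment at which its call begins. get_calibration takes no time and is no camera call.
- job.hand_in(): hands the job in; it is judged then, once.
The state is a dict: "time": time; "qpos": joint angles; "qvel": joint speeds; "joint_efforts": joint torques, N m; "tool_pos": TCP position; "tool_rot": TCP orientation; "contact_force": force on the tool from outside, world axes, zero at the start; "torque": the same for the moment, N m; "opening": finger opening in m; "grip_force": force on a finger pad.
Only numpy, scipy, OpenCV 4.12 (cv2) and the standard library are available. Lean on these libraries where they do the work, as an engineer would, in place of code of your own. Each camera call takes 0.05 s, during which the arm holds its last target. There are 200 camera calls.

## Working session

There is one attempt and no reset: what is moved stays moved. The work goes in short steps, Python scripts to look and compute and a tool call to move; the robot and the scene stay as the last step left them, time stands still between calls to the robot, and variables do not carry over. Pictures are saved under pics/ and viewed, at most 10 in all, crops included, and the job is handed in when it is done.

Besides the shell and the picture viewer there is one more tool, called after "Emit:" as name([rows], argument=value, ...), one row to a line, values as JSON. send_rows: Moves the arm, as the interface text tells. Its arguments: {"type":"object","properties":{"targets":{"type":"array"},"force":{"type":"number"}},"required":["targets"]}

```bash
mkdir -p pics
cat > h.py <<'E'
import numpy as np, cv2
from cell import monitor, read_camera, get_calibration, job, robot
def snap(n):
    p,d=read_camera(n); np.savez(f'{n}.npz',p=p,d=d); return p,d
def load(n):
    z=np.load(f'{n}.npz'); return z['p'],z['d']
def cal(n):
    c=get_calibration(n); K=np.array(c['intrinsics']); o=np.array(c['origin']); R=np.array(c['orientation'])
    return K,o,R,c
def pts(n,d):
    K,o,R,c=cal(n); v,u=np.mgrid[:480,:640]
    P=np.stack([(u-K[0,2])/K[0,0]*d,-(v-K[1,2])/K[1,1]*d,-d],-1)
    return P@R.T+o
def ray(n,u,v,z):
    K,o,R,c=cal(n); r=R@np.array([(u-K[0,2])/K[0,0],-(v-K[1,2])/K[1,1],-1]); return o+r*(z-o[2])/r[2]
def save(name,p): cv2.imwrite('pics/'+name,p[:,:,::-1])
E
python3 - <<'E'
from h import *
for n in('scene','top'):
    p,d=snap(n); save(n+'0.png',p); print(n,get_calibration(n))
print(monitor.observe(), robot.tcp_to_grasp)
E
```

```text
scene {'intrinsics': array([[548.291637  ,   0.        , 324.44605711],
       [  0.        , 548.291637  , 243.95173032],
       [  0.        ,   0.        ,   1.        ]]), 'origin': array([ 1.42885163, -0.45895114,  1.08636373]), 'orientation': array([ 0.74833951, -0.0103226 ,  1.17960741])}
top {'intrinsics': array([[546.46312053,   0.        , 318.92867404],
       [  0.        , 546.46312053, 246.66917122],
       [  0.        ,   0.        ,   1.        ]]), 'origin': array([ 0.30073881, -0.08283377,  1.27123678]), 'orientation': array([ 2.10208783e-01, -1.31000623e-03, -1.59960661e+00])}
{'time': 0.1, 'qpos': array([-1.47100827e+00,  3.42622297e-01,  1.52487789e+00, -1.07022601e-06,
        1.27539836e+00, -1.46027061e-01]), 'qvel': array([ 0.00058526, -0.00111604, -0.00397555, -0.00057688, -0.00042249,
        0.00015678]), 'joint_efforts': array([ 1.00365542e-03, -4.32003629e+01, -2.44695854e+01,  7.18398532e-02,
        5.25768392e-02, -4.71233557e-05]), 'tool_pos': array([ 0.12773017, -0.50887163,  0.22614564]), 'tool_rot': array([-3.14030051e+00, -1.89005710e-04,  2.45815309e-01]), 'contact_force': array([-0.20451351, -0.56320643, -0.31977637]), 'torque': array([-0.02242959, -0.00206523, -0.01865644]), 'grip_force': 0.0, 'opening': 0.09184972938319454} -0.0188
```

View pics/scene0.png

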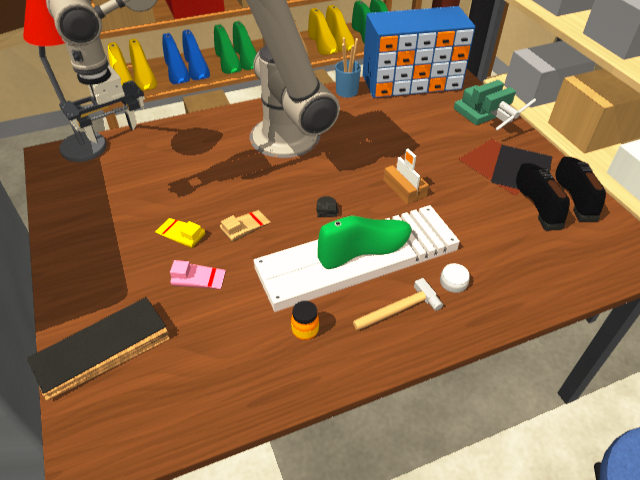

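View pics/top0.png

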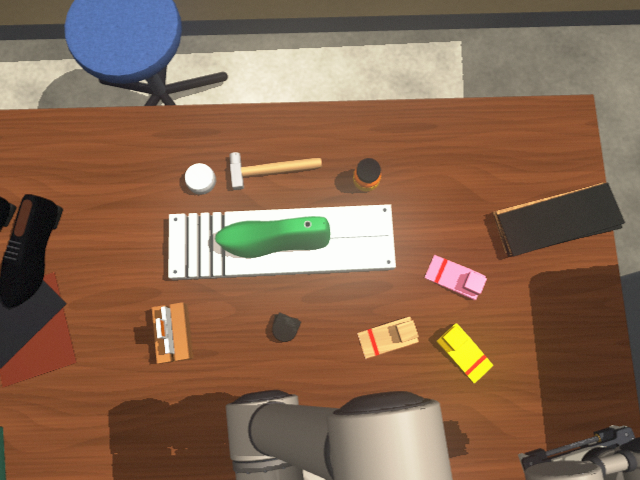

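The wooden wedge at top (388,337) is the natural-coloured one. The pink one (456,278) and yellow one (465,352) are look-alikes. The rack is at (170,333), and the last lies on the board with its toe to the left (+y). I'll enlarge the rack, wedge and board next.

Run:
```python
s=open('h.py').read().replace("R=np.array(c['orientation'])","R=Rotation.from_euler('xyz',c['orientation']).as_matrix()").replace("import numpy as np, cv2","import numpy as np, cv2\nfrom scipy.spatial.transform import Rotation")
open('h.py','w').write(s)
from h import *
p,d=load('top')
f=lambda a,b,c,e,s:cv2.resize(p[b:e,a:c],None,fx=s,fy=s,interpolation=cv2.INTER_CUBIC)
save('crop1.png',np.vstack([f(160,198,400,284,3.3)[:,:792], np.hstack([f(140,295,200,370,4),np.zeros((300,12,3),np.uint8),f(350,310,425,365,5.4)[:297].copy() if 0 else cv2.copyMakeBorder(f(350,310,425,365,5.4),0,3,0,0,cv2.BORDER_CONSTANT),np.zeros((300,135,3),np.uint8)])[:, :792]]))
P=pts('top',d)
def box(m,name):
    q=P[m]; print(name,len(q),q.min(0).round(4),q.max(0).round(4))
hsv=cv2.cvtColor(p,cv2.COLOR_RGB2HSV)
v,u=np.mgrid[:480,:640]
reg=lambda a,b,c,e:(u>=a)&(u<c)&(v>=b)&(v<e)
# board top
m=reg(160,200,400,284)&(abs(P[...,2]-.035)<.006)&(hsv[...,1]<60)&(hsv[...,2]>150)
r=cv2.minAreaRect((P[m][:,:2]*1000).astype(np.float32)); print('board',r,np.median(P[m][:,2]))
m=reg(160,200,400,284)&(hsv[...,1]>100)&(hsv[...,0]>40)&(hsv[...,0]<80)
box(m,'last')
q=P[m]; print('toe',q[q[:,1].argmax()],'heel',q[q[:,1].argmin()])
m=reg(355,312,422,362)&(P[...,2]>.006)&(P[...,2]<.06)
r=cv2.minAreaRect((P[m][:,:2]*1000).astype(np.float32)); print('wedge',r,P[m][:,2].max())
m=reg(355,312,422,362)&(P[...,2]>.034)&(P[...,2]<.06)
r=cv2.minAreaRect((P[m][:,:2]*1000).astype(np.float32)); print('grip',r,np.median(P[m],0),m.sum())
m=reg(140,295,200,370)&(abs(P[...,2]-.045)<.006)
r=cv2.minAreaRect((P[m][:,:2]*1000).astype(np.float32)); print('rack',r,m.sum())
for lo,hi in((.07,.1),(.1,.15)):
  m=reg(130,285,200,375)&(P[...,2]>lo)&(P[...,2]<hi); box(m,'plate%g'%lo)
  if m.sum()>3: print(cv2.minAreaRect((P[m][:,:2]*1000).astype(np.float32)))
```

```text
board ((582.9978637695312, -2.93951416015625), (151.97850036621094, 521.2055053710938), 1.0000836849212646) 0.03532631995675806
last 2032 [ 0.3007 -0.1123  0.0744] [0.6153 0.1388 1.2712]
toe [0.57784758 0.13876284 0.07435859] heel [ 0.59281657 -0.11225345  0.13247937]
wedge ((360.6399841308594, -244.86203002929688), (150.28587341308594, 108.43418884277344), 84.91423034667969) 0.049291658198032495
grip ((366.21282958984375, -282.04827880859375), (40.24409866333008, 40.579856872558594), 14.249527931213379) [ 0.36580886 -0.28164872  0.04117129] 329
rack ((378.234619140625, 245.13934326171875), (125.5596694946289, 71.74758911132812), 7.116915225982666) 1268
plate0.07 218 [0.3334 0.2352 0.0701] [0.4323 0.2553 0.0995]
((382.5504150390625, 245.2228546142578), (99.65834045410156, 9.34506607055664), 7.4432268142700195)
plate0.1 166 [0.362  0.2376 0.1006] [0.4024 0.2519 0.1395]
((382.5899658203125, 245.48367309570312), (40.89730453491211, 10.456399917602539), 9.375679016113281)
```

View pics/crop1.png

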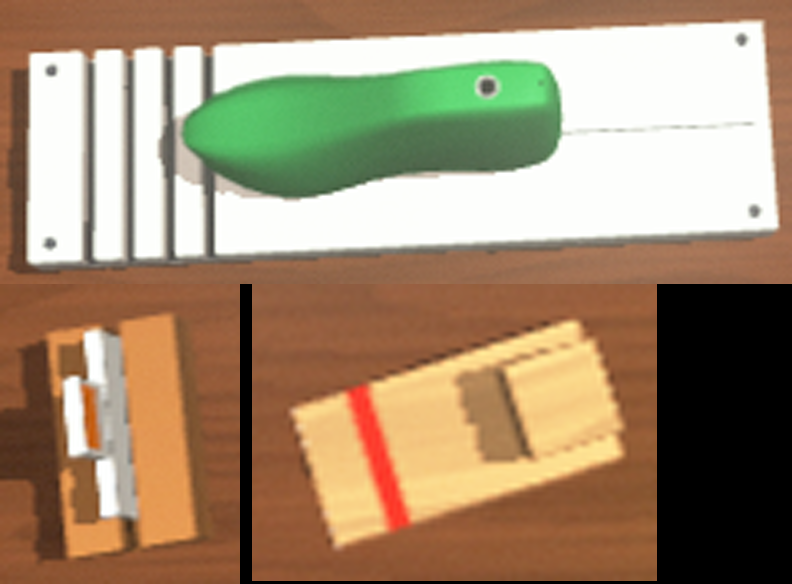

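The crop shows the grooves at left, the scribed line, the last's toe (crop 183,128) and its heel end (560,115). It also shows the plate with its orange tab and the natural-wood wedge with the red band. All sizes match the description. I'll refine the board and last frames and work out the first moves.

```bash
cat >> h.py <<'E'
def go(x,y,z,yaw=None):
    s=monitor.observe(); R=Rotation.from_euler('xyz',s['tool_rot']).as_matrix()
    t=R.T@(np.array([x,y,z])-s['tool_pos'])*100
    a=np.degrees(s['tool_rot'][2]); sp=0 if yaw is None else -((yaw-a+180)%360-180)
    print('t',round(s['time'],2),'at',(s['tool_pos']*1000).round(1),'yaw',round(a,2),'F',s['contact_force'].round(1),'op',round(s['opening']*1000,1),'-> cm',t.round(2),'spin',round(sp,2))
E
python3 - <<'E'
from h import *
p,d=load('top'); P=pts('top',d); hsv=cv2.cvtColor(p,cv2.COLOR_RGB2HSV)
v,u=np.mgrid[:480,:640]
reg=(u>=160)&(u<400)&(v>=200)&(v<284)
f=lambda a,b:ray('top',160+a/3.3,198+b/3.3,.035).round(4)
print('corners',[f(*c) for c in((28,53),(764,22),(776,228),(28,263))])
print('line',f(565,132),f(750,124))
print('grooves',[(f(a,b),f(c,e)) for a,b,c,e in((209,48,211,255),(170,48,168,258),(129,49,129,258),(88,52,91,260))])
m=reg&(hsv[...,1]>100)&(hsv[...,0]>40)&(hsv[...,0]<80)&(d>0)&(P[...,2]>.04)
q=P[m]; print('z max',q[:,2].max())
for y in np.arange(-.115,.15,.01):
    k=q[abs(q[:,1]-y)<.004]
    if len(k): print(round(y,3),'x',k[:,0].min().round(4),k[:,0].max().round(4),'mid',((k[:,0].min()+k[:,0].max())/2).round(4),'ztop',k[:,2].max().round(3))
print(q[:,1].min(),q[:,1].max(), 'toe ray',f(183,128),ray('top',160+183/3.3,198+128/3.3,.068))
# same from scene camera
p,d=snap('scene'); P=pts('scene',d); hsv=cv2.cvtColor(p,cv2.COLOR_RGB2HSV)
m=(hsv[...,1]>100)&(hsv[...,0]>40)&(hsv[...,0]<80)&(d>0)&(P[...,0]>.45)&(P[...,2]>.036)
q=P[m]; print('scene last',q.min(0),q.max(0),q[q[:,1].argmax()])
go(.45,-.2,.22,7.2)
E
```

```text
corners [array([0.6525, 0.2579, 0.035 ]), array([ 0.6605, -0.2656,  0.035 ]), array([ 0.5114, -0.2656,  0.035 ]), array([0.5017, 0.2536, 0.035 ])]
line [ 0.5841 -0.1211  0.035 ] [ 0.5862 -0.2516  0.035 ]
grooves [(array([0.6525, 0.1296, 0.035 ]), array([0.5037, 0.127 , 0.035 ])), (array([0.6533, 0.1572, 0.035 ]), array([0.5024, 0.1568, 0.035 ])), (array([0.6534, 0.1863, 0.035 ]), array([0.5032, 0.1838, 0.035 ])), (array([0.652 , 0.2154, 0.035 ]), array([0.5026, 0.2101, 0.035 ]))]
z max 0.1657192675156629
-0.115 x 0.5794 0.5928 mid 0.5861 ztop 0.137
-0.105 x 0.5741 0.6011 mid 0.5876 ztop 0.16
-0.095 x 0.573 0.6033 mid 0.5882 ztop 0.162
-0.085 x 0.5708 0.6029 mid 0.5868 ztop 0.166
-0.075 x 0.5711 0.6036 mid 0.5874 ztop 0.163
-0.065 x 0.5703 0.603 mid 0.5867 ztop 0.164
-0.055 x 0.5693 0.6011 mid 0.5852 ztop 0.165
-0.045 x 0.5693 0.602 mid 0.5857 ztop 0.165
-0.035 x 0.5677 0.5995 mid 0.5836 ztop 0.163
-0.025 x 0.5676 0.6 mid 0.5838 ztop 0.164
-0.015 x 0.5675 0.5985 mid 0.583 ztop 0.161
-0.005 x 0.5674 0.599 mid 0.5832 ztop 0.155
0.005 x 0.5643 0.6011 mid 0.5827 ztop 0.148
0.015 x 0.5642 
[... 187 characters left out ...]
.5826 ztop 0.115
0.065 x 0.5519 0.6125 mid 0.5822 ztop 0.112
0.075 x 0.5517 0.6141 mid 0.5829 ztop 0.108
0.085 x 0.5528 0.6153 mid 0.5841 ztop 0.105
0.095 x 0.5562 0.6108 mid 0.5835 ztop 0.1
0.105 x 0.5562 0.6103 mid 0.5833 ztop 0.096
0.115 x 0.5609 0.6084 mid 0.5847 ztop 0.094
0.125 x 0.5662 0.6042 mid 0.5852 ztop 0.09
0.135 x 0.5695 0.5951 mid 0.5823 ztop 0.084
-0.11225345210147157 0.13876283958147612 toe ray [0.5946 0.1474 0.035 ] [0.58680088 0.14124969 0.068     ]
scene last [ 0.56578801 -0.11843373  0.03797268] [0.62925308 0.13717799 0.16652519] [0.59296342 0.13717799 0.07629064]
t 0.15 at [ 127.7 -508.9  226.2] yaw 14.08 F [-0.6 -0.3  0.5] op 91.5 -> cm [ 38.78 -22.12   0.65] spin 6.88
```

Emit:
send_rows([
  {"translation": [38.8,-22,-1],"spin": 6.9,"jaw": 0.5},
  {"translation": [38.8,-22,-1],"spin": 6.9,"jaw": 0.5},
  {"translation": [38.8,-22,-1],"spin": 6.9,"jaw": 0.5},
  {"translation": [38.8,-22,-1],"spin": 6.9,"jaw": 0.5},
  {"translation": [38.8,-22,-1],"spin": 6.9,"jaw": 0.5},
], force=25)

```text
time: 0.65
tool_pos: [0.3096, -0.3351, 0.2323]
tool_rot: [3.142, -0.0, 0.125]
contact_force: [1.1, -0.3, -0.7]
opening: 0.0563
grip_force: 0.0
```

```bash
python3 -c "
from h import *
go(.44,.0,.23,7.2);go(.3825,.2455,.2,7.2)"
```

```text
t 0.65 at [ 309.6 -335.1  232.3] yaw 7.15 F [ 1.1 -0.3 -0.7] op 56.3 -> cm [ 17.11 -31.63   0.23] spin -0.05
t 0.65 at [ 309.6 -335.1  232.3] yaw 7.15 F [ 1.1 -0.3 -0.7] op 56.3 -> cm [ 14.46 -56.7    3.23] spin -0.05
```

Emit:
send_rows([
  {"translation": [17,-31.6,0.2],"spin": 0,"jaw": 0.4},
  {"translation": [17,-31.6,0.2],"spin": 0,"jaw": 0.4},
  {"translation": [17,-31.6,0.2],"spin": 0,"jaw": 0.4},
  {"translation": [17,-31.6,0.2],"spin": 0,"jaw": 0.4},
  {"translation": [17,-31.6,0.2],"spin": 0,"jaw": 0.4},
])

```text
time: 1.15
tool_pos: [0.3989, -0.1015, 0.231]
tool_rot: [3.141, -0.0, 0.125]
contact_force: [2.0, -0.7, 0.4]
opening: 0.037
grip_force: 0.0
```

```bash
python3 -c "
from h import *
go(.3825,.2455,.2,7.2)"
```

```text
t 1.15 at [ 398.9 -101.5  231. ] yaw 7.17 F [ 2.  -0.7  0.4] op 37.0 -> cm [  2.71 -34.63   3.09] spin -0.03
```

Emit:
send_rows([
  {"translation": [2.7,-34.6,3],"spin": 0,"jaw": 0.4},
  {"translation": [2.7,-34.6,3],"spin": 0,"jaw": 0.4},
  {"translation": [2.7,-34.6,3],"spin": 0,"jaw": 0.4},
  {"translation": [2.7,-34.6,3],"spin": 0,"jaw": 0.4},
  {"translation": [2.7,-34.6,3],"spin": 0,"jaw": 0.4},
])

```text
time: 1.65
tool_pos: [0.3862, 0.1473, 0.2093]
tool_rot: [3.141, -0.0, 0.125]
contact_force: [0.9, -0.3, 0.7]
opening: 0.0369
grip_force: 0.0
```

Emit:
send_rows([
  {"translation": [0.5,-10.5,1],"spin": 0,"jaw": 0.4},
  {"translation": [0.5,-10.5,1],"spin": 0,"jaw": 0.4},
  {"translation": [0.5,-10.5,1],"spin": 0,"jaw": 0.4},
  {"translation": [0.5,-10.5,1],"spin": 0,"jaw": 0.4},
  {"translation": [0.5,-10.5,1],"spin": 0,"jaw": 0.4},
])

```text
time: 2.15
tool_pos: [0.3786, 0.2493, 0.1992]
tool_rot: [3.141, 0.001, 0.125]
contact_force: [0.3, 0.3, -0.5]
opening: 0.0367
grip_force: 0.0
```

```bash
python3 -c "
from h import *
go(.3825,.2455,.1,7.2)"
```

```text
t 2.15 at [378.6 249.3 199.2] yaw 7.18 F [ 0.3  0.3 -0.5] op 36.7 -> cm [0.35 0.42 9.92] spin -0.02
```

Emit:
send_rows([
  {"translation": [0.4,0.4,4],"spin": 0,"jaw": 0.4},
  {"translation": [0.4,0.4,8],"spin": 0,"jaw": 0.4},
  {"translation": [0.4,0.4,9.9],"spin": 0,"jaw": 0.4},
  {"translation": [0.4,0.4,9.9],"spin": 0,"jaw": 0.4},
  {"translation": [0.4,0.4,9.9],"spin": 0,"jaw": 0.4},
])

```text
time: 2.65
tool_pos: [0.3839, 0.2456, 0.1011]
tool_rot: [3.142, -0.0, 0.123]
contact_force: [1.3, -0.3, -0.7]
opening: 0.0367
grip_force: 0.0
```

Emit:
send_rows([
  {"translation": [0,0,0],"spin": 0,"jaw": 0.0},
  {"translation": [0,0,0],"spin": 0,"jaw": 0.0},
  {"translation": [0,0,0],"spin": 0,"jaw": 0.0},
  {"translation": [0,0,0],"spin": 0,"jaw": 0.0},
  {"translation": [0,0,0],"spin": 0,"jaw": 0.0},
], force=25)

```text
time: 3.15
tool_pos: [0.3833, 0.2465, 0.1008]
tool_rot: [3.141, -0.001, 0.126]
contact_force: [-1.4, -2.4, 5.3]
opening: 0.0079
grip_force: 25.0
```

```bash
python3 -c "
from h import *
go(.3825,.2455,.17,7.2);go(.58,.157,.18,1)"
```

```text
t 3.15 at [383.3 246.5 100.8] yaw 7.2 F [-1.4 -2.4  5.3] op 7.9 -> cm [-0.09  0.09 -6.92] spin 0.0
t 3.15 at [383.3 246.5 100.8] yaw 7.2 F [-1.4 -2.4  5.3] op 7.9 -> cm [18.39 11.35 -7.9 ] spin 6.2
```

Emit:
send_rows([
  {"translation": [0,0,-2],"spin": 0,"jaw": 0.0},
  {"translation": [0,0,-5],"spin": 0,"jaw": 0.0},
  {"translation": [0,0,-8],"spin": 0,"jaw": 0.0},
  {"translation": [4,2,-8],"spin": 3,"jaw": 0.0},
  {"translation": [8,4,-8],"spin": 6.2,"jaw": 0.0},
])

```text
time: 3.65
tool_pos: [0.4683, 0.2173, 0.1817]
tool_rot: [-3.141, -0.002, 0.017]
contact_force: [-0.0, 0.1, -2.2]
opening: 0.0077
grip_force: 25.0
```

```bash
python3 -c "
from h import *
go(.58,.158,.18,1)"
```

```text
t 3.65 at [468.3 217.3 181.7] yaw 1.0 F [-0.   0.1 -2.2] op 7.7 -> cm [11.07  6.13  0.18] spin 0.0
```

Emit:
send_rows([
  {"translation": [4,2.2,0],"spin": 0,"jaw": 0.0},
  {"translation": [8,4.4,0],"spin": 0,"jaw": 0.0},
  {"translation": [11.1,6.0,1],"spin": 0,"jaw": 0.0},
  {"translation": [11.1,6.0,4],"spin": 0,"jaw": 0.0},
  {"translation": [11.1,6.0,4],"spin": 0,"jaw": 0.0},
])

```text
time: 4.15
tool_pos: [0.5771, 0.1578, 0.1356]
tool_rot: [3.141, 0.01, 0.016]
contact_force: [-1.2, 0.8, -2.9]
opening: 0.0081
grip_force: 25.0
```

Run:
```python
from h import *
p,d=snap('scene'); save('s1.png',cv2.resize(p[185:285,310:470],None,fx=5,fy=5,interpolation=cv2.INTER_CUBIC))
go(.581,.158,.096,1)
```

```text
t 4.2 at [577.6 158.5 137.9] yaw 0.96 F [ 0.3  0.5 -0.9] op 7.8 -> cm [0.37 0.05 4.19] spin -0.04
```

View pics/s1.png

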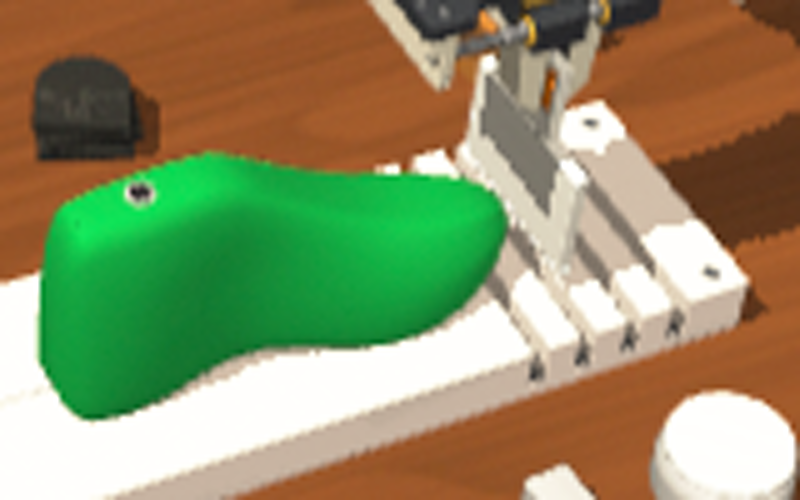

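The plate hangs upright over the board with its lower near corner at crop (562,275). The grooves' near ends are at (537,352), (583,342), (628,330) and (675,312). I'll check the plate against the second groove.

Run:
```python
from h import *
f=lambda a,b,z:ray('scene',310+a/5,185+b/5,z).round(4)
print('plate low corner',f(562,275,.052)); print([f(*c,.035) for c in((537,352),(583,338),(628,325),(673,311))])
d=load('scene')['d'] if 0 else load('scene')[1]; p=load('scene')[0]; P=pts('scene',d)
v,u=np.mgrid[:480,:640]
m=(u>400)&(u<430)&(v>195)&(v<242)&(P[...,2]>.075)&(P[...,2]<.115)&(abs(P[...,1]-.158)<.015)
q=P[m]; print(len(q),q.min(0),q.max(0),np.median(q,0))
```

```text
plate low corner [0.6269 0.1587 0.052 ]
[array([0.6567, 0.13  , 0.035 ]), array([0.6571, 0.1568, 0.035 ]), array([0.6579, 0.1831, 0.035 ]), array([0.658, 0.21 , 0.035])]
289 [0.52495049 0.14973395 0.07507851] [0.6293852  0.1634816  0.11499941] [0.57990948 0.15443821 0.09558257]
```

Emit:
send_rows([
  {"translation": [0.3,0.15,0.5],"spin": 0,"jaw": 0.0},
  {"translation": [0.3,0.15,1.0],"spin": 0,"jaw": 0.0},
  {"translation": [0.3,0.15,1.5],"spin": 0,"jaw": 0.0},
  {"translation": [0.3,0.15,2.0],"spin": 0,"jaw": 0.0},
  {"translation": [0.3,0.15,2.2],"spin": 0,"jaw": 0.0},
])

```text
time: 4.7
tool_pos: [0.5821, 0.1576, 0.118]
tool_rot: [3.141, 0.001, 0.017]
contact_force: [-0.1, 0.3, -2.2]
opening: 0.008
grip_force: 25.0
```

Emit:
send_rows([
  {"translation": [0,0,0.4],"spin": 0,"jaw": 0.0},
  {"translation": [0,0,0.8],"spin": 0,"jaw": 0.0},
  {"translation": [0,0,1.2],"spin": 0,"jaw": 0.0},
  {"translation": [0,0,1.6],"spin": 0,"jaw": 0.0},
  {"translation": [0,0,1.8],"spin": 0,"jaw": 0.0},
])

```text
time: 5.2
tool_pos: [0.5824, 0.1575, 0.0998]
tool_rot: [-3.142, 0.001, 0.017]
contact_force: [0.7, 0.3, -1.3]
opening: 0.0081
grip_force: 25.0
```

Sliding in freely, with 4 mm to go.

Emit:
send_rows([
  {"translation": [0,0,0.2],"spin": 0,"jaw": 0.0},
  {"translation": [0,0,0.35],"spin": 0,"jaw": 0.0},
  {"translation": [0,0,0.5],"spin": 0,"jaw": 0.0},
  {"translation": [0,0,0.5],"spin": 0,"jaw": 0.0},
  {"translation": [0,0,0.5],"spin": 0,"jaw": 0.0},
])

```text
time: 5.7
tool_pos: [0.5828, 0.1575, 0.0959]
tool_rot: [-3.142, -0.001, 0.017]
contact_force: [-0.8, 0.9, 2.7]
opening: 0.0078
grip_force: 25.0
```

Emit:
send_rows([
  {"translation": [0,0,0],"spin": 0,"jaw": 0.17},
  {"translation": [0,0,0],"spin": 0,"jaw": 0.17},
  {"translation": [0,0,-1],"spin": 0,"jaw": 0.17},
  {"translation": [0,0,-3],"spin": 0,"jaw": 0.17},
  {"translation": [0,0,-7],"spin": 0,"jaw": 0.17},
])

```text
time: 6.2
tool_pos: [0.5809, 0.157, 0.1639]
tool_rot: [3.141, 0.006, 0.017]
contact_force: [0.2, 0.5, -1.0]
opening: 0.0156
grip_force: 0.0
```

Emit:
send_rows([
  {"translation": [0,0,-5],"spin": 0,"jaw": 0.17},
  {"translation": [-4,0,-7],"spin": 0,"jaw": 0.17},
  {"translation": [-8,0,-7],"spin": 0,"jaw": 0.17},
  {"translation": [-12,0,-7],"spin": 0,"jaw": 0.17},
  {"translation": [-16,4,-7],"spin": 0,"jaw": 0.17},
])

```text
time: 6.7
tool_pos: [0.4261, 0.1211, 0.2362]
tool_rot: [-3.141, -0.002, 0.021]
contact_force: [0.6, -1.8, 0.5]
opening: 0.0156
grip_force: 0.0
```

Run:
```python
from h import *
p,d=snap('scene'); save('s2.png',cv2.resize(p[185:285,310:470],None,fx=5,fy=5,interpolation=cv2.INTER_CUBIC))
P=pts('scene',d); v,u=np.mgrid[:480,:640]
m=(u>395)&(u<450)&(v>180)&(v<260)&(P[...,2]>.042)&(P[...,2]<.2)&(abs(P[...,1]-.158)<.016)&(abs(P[...,0]-.58)<.065)
q=P[m]; print(len(q),q.min(0),q.max(0),np.median(q,0))
go(.366,-.282,.2,14.5)
```

```text
485 [0.52624536 0.14226555 0.04214916] [0.63448027 0.16430813 0.13662376] [0.58906116 0.15447099 0.08073794]
t 6.75 at [419.6 116.2 234.9] yaw 1.16 F [-3.4 -1.7  0.6] op 15.7 -> cm [-6.14 39.69  3.65] spin -13.34
```

View pics/s2.png

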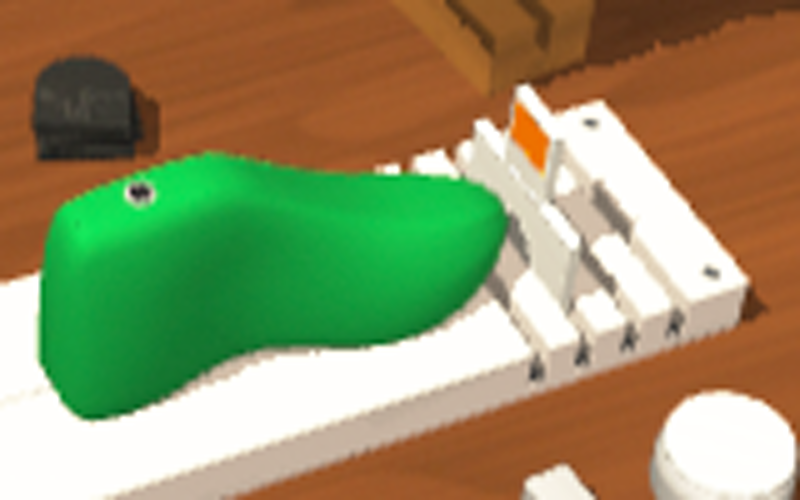

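The plate is seated in the second groove, upright with its orange tab toward the toe. Next is the wooden wedge; the crop showed its natural wood and red band at top (388,337). I'll compute its yaw.

Run:
```python
from h import *
f=lambda a,b,z:ray('top',350+(a-252)/5.4,310+(b-284)/5.4,z)
t1,t2=f(292,408,.002),f(335,547,.002); print('tip',t1,t2,np.linalg.norm(t1-t2))
g=np.array([.366,-.282]); t=(t1+t2)[:2]/2; D=t-g; print('len',np.hypot(*D),'yaw',np.degrees(np.arctan2(-D[0],D[1])))
e=t1-t2; print('edge yaw',np.degrees(np.arctan2(e[1],e[0])))
b1,b2=f(358,388,.007),f(405,527,.007); e=b1-b2; print('band',(b1+b2)/2,np.degrees(np.arctan2(e[1],e[0])),np.linalg.norm(e))
# fresh block pose
p,d=load('top');P=pts('top',d);v,u=np.mgrid[:480,:640]
m=(u>355)&(u<422)&(v>312)&(v<362)&(P[...,2]>.034)&(P[...,2]<.06)
print(P[m].mean(0), (P[m].min(0)+P[m].max(0))/2)
go(.366,-.282,.15,104.5)
```

```text
tip [ 0.36620412 -0.17483392  0.002     ] [ 0.30778909 -0.19042872  0.002     ] 0.0604608415456763
len 0.1035148822476313 yaw 16.27128903446038
edge yaw 14.947404677366551
band [ 0.34433662 -0.21132197  0.007     ] 16.19978065301185 0.060802926290775466
[ 0.36608805 -0.2816439   0.04104202] [ 0.36658941 -0.28176622  0.04174096]
t 6.75 at [419.6 116.2 234.9] yaw 1.16 F [-3.4 -1.7  0.6] op 15.7 -> cm [-6.11 39.67  8.65] spin -103.34
```

Emit:
send_rows([
  {"translation": [0,5,0],"spin": -8.5,"jaw": 0.75},
  {"translation": [0,10,0],"spin": -17,"jaw": 0.75},
  {"translation": [0,15,1],"spin": -25.5,"jaw": 0.75},
  {"translation": [0,20,1],"spin": -34,"jaw": 0.75},
  {"translation": [0,25,1],"spin": -42.5,"jaw": 0.75},
])

```text
time: 7.25
tool_pos: [0.4319, -0.0903, 0.2269]
tool_rot: [3.141, -0.0, 0.646]
contact_force: [0.3, 0.6, -0.6]
opening: 0.0507
grip_force: 0.0
```

```bash
python3 -c "
from h import *
go(.366,-.282,.18,105)"
```

```text
t 7.25 at [431.9 -90.3 226.9] yaw 37.03 F [ 0.3  0.6 -0.6] op 50.7 -> cm [-16.8   11.33   4.7 ] spin -67.97
```

Emit:
send_rows([
  {"translation": [-3.4,2.3,1],"spin": -8.5,"jaw": 0.75},
  {"translation": [-6.8,4.6,2],"spin": -17,"jaw": 0.75},
  {"translation": [-10.2,6.8,3],"spin": -25.5,"jaw": 0.75},
  {"translation": [-13.5,9.1,4],"spin": -34,"jaw": 0.75},
  {"translation": [-16.8,11.3,4.7],"spin": -42.5,"jaw": 0.75},
])

```text
time: 7.75
tool_pos: [0.3659, -0.2775, 0.1803]
tool_rot: [3.141, 0.001, 1.31]
contact_force: [-0.1, -0.7, 0.0]
opening: 0.069
grip_force: 0.0
```

```bash
python3 -c "
from h import *
go(.366,-.282,.12,105)"
```

```text
t 7.75 at [ 365.9 -277.5  180.3] yaw 75.06 F [-0.1 -0.7  0. ] op 69.0 -> cm [-0.43  0.12  6.03] spin -29.94
```

Emit:
send_rows([
  {"translation": [-0.4,0.1,2],"spin": -8,"jaw": 0.75},
  {"translation": [-0.4,0.1,4],"spin": -16,"jaw": 0.75},
  {"translation": [-0.4,0.1,6],"spin": -24,"jaw": 0.75},
  {"translation": [-0.4,0.1,8],"spin": -30,"jaw": 0.75},
  {"translation": [-0.4,0.1,8],"spin": -30,"jaw": 0.75},
])

```text
time: 8.25
tool_pos: [0.3655, -0.2792, 0.0986]
tool_rot: [-3.14, -0.003, 1.829]
contact_force: [0.0, -0.3, 0.1]
opening: 0.069
grip_force: 0.0
```

```bash
python3 -c "
from h import *
go(.366,-.282,.02,105)"
```

```text
t 8.25 at [ 365.5 -279.2   98.6] yaw 104.78 F [ 0.  -0.3  0.1] op 69.0 -> cm [-0.31 -0.01  7.86] spin -0.22
```

Emit:
send_rows([
  {"translation": [-0.3,0,3],"spin": 0,"jaw": 0.75},
  {"translation": [-0.3,0,6],"spin": 0,"jaw": 0.75},
  {"translation": [-0.3,0,7.7],"spin": 0,"jaw": 0.75},
  {"translation": [-0.3,0,7.8],"spin": 0,"jaw": 0.75},
  {"translation": [-0.3,0,7.8],"spin": 0,"jaw": 0.75},
])

```text
time: 8.75
tool_pos: [0.3678, -0.2834, 0.0231]
tool_rot: [3.141, 0.001, 1.827]
contact_force: [-0.1, -0.2, 0.1]
opening: 0.0687
grip_force: 0.0
```

Emit:
send_rows([
  {"translation": [0,0,0],"spin": 0,"jaw": 0.2},
  {"translation": [0,0,0],"spin": 0,"jaw": 0.2},
  {"translation": [0,0,0],"spin": 0,"jaw": 0.2},
  {"translation": [0,0,0],"spin": 0,"jaw": 0.2},
  {"translation": [0,0,0],"spin": 0,"jaw": 0.2},
], force=40)

```text
time: 9.25
tool_pos: [0.3674, -0.283, 0.0225]
tool_rot: [3.141, 0.001, 1.828]
contact_force: [-0.4, 0.5, 5.2]
opening: 0.0398
grip_force: 39.9
```

Run:
```python
from h import *
go(.366,-.282,.12,105)
```

```text
t 9.25 at [ 367.4 -283.    22.5] yaw 104.75 F [-0.4  0.5  5.2] op 39.8 -> cm [ 0.13 -0.11 -9.75] spin -0.25
```

Emit:
send_rows([
  {"translation": [0,0,-2],"spin": 0,"jaw": 0.2},
  {"translation": [0,0,-5],"spin": 0,"jaw": 0.2},
  {"translation": [0,0,-8],"spin": 0,"jaw": 0.2},
  {"translation": [0,0,-10],"spin": 0,"jaw": 0.2},
  {"translation": [0,0,-10],"spin": 0,"jaw": 0.2},
])

```text
time: 9.75
tool_pos: [0.3684, -0.284, 0.1243]
tool_rot: [3.139, 0.005, 1.828]
contact_force: [-0.2, -0.1, -1.7]
opening: 0.0396
grip_force: 39.9
```

Run:
```python
from h import *
go(.589,-.29,.11,91)
```

```text
t 9.75 at [ 368.4 -284.   124.3] yaw 104.75 F [-0.2 -0.1 -1.7] op 39.6 -> cm [-6.19 21.18  1.52] spin 13.75
```

Emit:
send_rows([
  {"translation": [-1.2,4.2,0],"spin": 3,"jaw": 0.2},
  {"translation": [-2.5,8.5,0],"spin": 6,"jaw": 0.2},
  {"translation": [-3.7,12.7,0],"spin": 9,"jaw": 0.2},
  {"translation": [-5,17,0],"spin": 13,"jaw": 0.2},
  {"translation": [-6.2,21.2,0],"spin": 13.8,"jaw": 0.2},
])

```text
time: 10.25
tool_pos: [0.5892, -0.2883, 0.1199]
tool_rot: [-3.139, -0.001, 1.585]
contact_force: [0.9, -0.2, -2.0]
opening: 0.0402
grip_force: 39.9
```

Emit:
send_rows([
  {"translation": [0,0,0],"spin": 0,"jaw": 0.2},
  {"translation": [0,0,0],"spin": 0,"jaw": 0.2},
  {"translation": [0,0,0],"spin": 0,"jaw": 0.2},
  {"translation": [0,0,0],"spin": 0,"jaw": 0.2},
  {"translation": [0,0,0],"spin": 0,"jaw": 0.2},
])

```text
time: 10.75
tool_pos: [0.5872, -0.2891, 0.1224]
tool_rot: [-3.142, 0.0, 1.587]
contact_force: [-1.5, 0.7, -1.8]
opening: 0.0398
grip_force: 39.9
```

Run:
```python
from h import *
go(.589,-.265,.060,91)
p,d=snap('top'); save('t3.png',cv2.resize(p[190:290,210:430],None,fx=3.6,fy=3.6,interpolation=cv2.INTER_CUBIC))
```

```text
t 10.75 at [ 587.2 -289.1  122.4] yaw 90.9 F [-1.5  0.7 -1.8] op 39.8 -> cm [2.41 0.21 6.24] spin -0.1
```

View pics/t3.png

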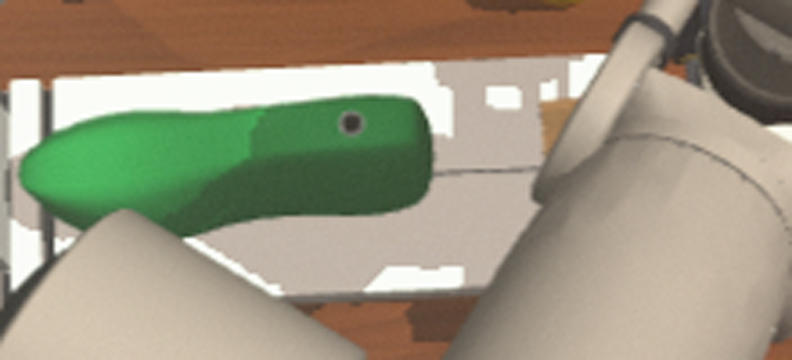

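The arm hides the wedge from the top camera; only a bit of it shows at crop (555,125). The heel's rear outline is at (432,150). I'll lower onto the board behind the heel and rely on the scene camera and forces.

Emit:
send_rows([
  {"translation": [0.6,0.2,1.5],"spin": 0,"jaw": 0.2},
  {"translation": [1.2,0.2,3],"spin": 0,"jaw": 0.2},
  {"translation": [1.9,0.2,4.5],"spin": 0,"jaw": 0.2},
  {"translation": [2.4,0.2,5.7],"spin": 0,"jaw": 0.2},
  {"translation": [2.4,0.2,5.9],"spin": 0,"jaw": 0.2},
])

```text
time: 11.3
tool_pos: [0.5887, -0.2638, 0.0617]
tool_rot: [-3.139, -0.002, 1.588]
contact_force: [0.3, -0.4, -2.0]
opening: 0.0391
grip_force: 39.9
```

Emit:
send_rows([
  {"translation": [0,0,0.1],"spin": 0,"jaw": 0.2},
  {"translation": [0,0,0.3],"spin": 0,"jaw": 0.2},
  {"translation": [0,0,0.5],"spin": 0,"jaw": 0.2},
  {"translation": [0,0,0.6],"spin": 0,"jaw": 0.2},
  {"translation": [0,0,0.6],"spin": 0,"jaw": 0.2},
])

```text
time: 11.8
tool_pos: [0.5899, -0.2652, 0.0576]
tool_rot: [3.141, 0.001, 1.587]
contact_force: [-0.4, 0.4, 1.7]
opening: 0.0394
grip_force: 39.9
```

Run:
```python
from h import *
go(.589,-.24,.0575,91)
p,d=snap('scene'); save('s3.png',cv2.resize(p[200:310,240:420],None,fx=4.4,fy=4.4,interpolation=cv2.INTER_CUBIC))
```

```text
t 11.8 at [ 589.9 -265.2   57.6] yaw 90.94 F [-0.4  0.4  1.7] op 39.4 -> cm [ 2.52 -0.05  0.01] spin -0.06
```

View pics/s3.png

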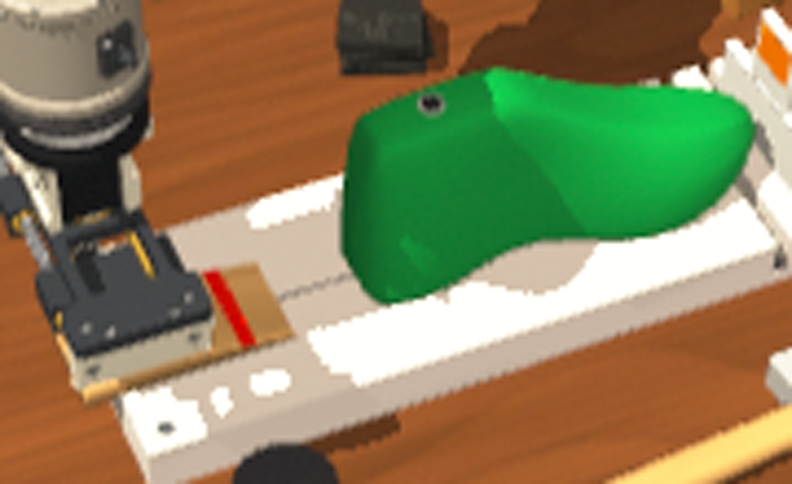

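Emit:
send_rows([
  {"translation": [0.8,0,0],"spin": 0,"jaw": 0.2},
  {"translation": [1.6,0,0],"spin": 0,"jaw": 0.2},
  {"translation": [2.4,0,0],"spin": 0,"jaw": 0.2},
  {"translation": [3.2,0,0],"spin": 0,"jaw": 0.2},
  {"translation": [3.8,0,0],"spin": 0,"jaw": 0.2},
])

```text
time: 12.35
tool_pos: [0.5894, -0.226, 0.0576]
tool_rot: [3.141, 0.001, 1.588]
contact_force: [0.0, -2.0, 4.8]
opening: 0.0392
grip_force: 39.9
```

Emit:
send_rows([
  {"translation": [0.3,0,0],"spin": 0,"jaw": 0.2},
  {"translation": [0.6,0,0],"spin": 0,"jaw": 0.2},
  {"translation": [0.9,0,0],"spin": 0,"jaw": 0.2},
  {"translation": [1.2,0,0],"spin": 0,"jaw": 0.2},
  {"translation": [1.5,0,0],"spin": 0,"jaw": 0.2},
])

```text
time: 12.85
tool_pos: [0.5892, -0.2121, 0.0575]
tool_rot: [3.141, 0.001, 1.588]
contact_force: [1.0, -5.3, 5.1]
opening: 0.0393
grip_force: 39.9
```

```bash
cat >> h.py <<'E'
def green(p,d):
    P=pts('scene',d); hsv=cv2.cvtColor(p,cv2.COLOR_RGB2HSV)
    m=(hsv[...,1]>100)&(hsv[...,0]>40)&(hsv[...,0]<80)&(d>0)&(P[...,0]>.45)&(P[...,2]>.036)&(P[...,2]<.2)&(abs(P[...,1])<.2)
    q=P[m]; t=q[q[:,1].argmax()]; h=q[q[:,1].argmin()]; b=q[q[:,1]<-.03]
    print('green toe',t.round(4),'heel rear',h.round(4),'zmax',np.sort(q[:,2])[-20:].mean().round(4),'zlow heel',np.sort(b[:,2])[:5].mean().round(4))
def red(p,d):
    P=pts('scene',d); hsv=cv2.cvtColor(p,cv2.COLOR_RGB2HSV)
    m=(hsv[...,1]>200)&((hsv[...,0]<4)|(hsv[...,0]>176))&(hsv[...,2]>90)&(P[...,0]>.5)&(P[...,0]<.68)&(P[...,2]<.07)&(abs(P[...,1])<.3)
    q=P[m]; print('red',len(q),q.mean(0).round(4) if len(q) else '',q[:,1].min() if len(q) else '',q[:,1].max() if len(q) else '')
E
python3 - <<'E'
from h import *
p,d=load('scene'); green(p,d)
p,d=snap('scene'); green(p,d); red(p,d)
go(.589,-.18,.0575,91)
E
```

```text
green toe [0.5913 0.1378 0.0781] heel rear [ 0.5953 -0.1184  0.069 ] zmax 0.1648 zlow heel 0.0392
green toe [0.5879 0.1439 0.069 ] heel rear [ 0.593  -0.1175  0.081 ] zmax 0.1646 zlow heel 0.0394
red 28 [ 0.5944 -0.1351  0.0446] -0.13809674147290862 -0.13209409968354974
t 12.9 at [ 589.2 -211.7   57.5] yaw 90.98 F [-0.9 -2.9  4.9] op 39.6 -> cm [3.17 0.04 0.  ] spin -0.02
```

Emit:
send_rows([
  {"translation": [0.2,0,0],"spin": 0,"jaw": 0.2},
  {"translation": [0.4,0,0],"spin": 0,"jaw": 0.2},
  {"translation": [0.6,0,0],"spin": 0,"jaw": 0.2},
  {"translation": [0.8,0,0],"spin": 0,"jaw": 0.2},
  {"translation": [1.0,0,0],"spin": 0,"jaw": 0.2},
])

```text
time: 13.4
tool_pos: [0.5891, -0.2024, 0.0576]
tool_rot: [3.14, 0.002, 1.587]
contact_force: [0.5, -4.0, 5.0]
opening: 0.0394
grip_force: 39.9
```

Run:
```python
from h import *
p,d=snap('scene'); green(p,d); red(p,d)
go(.589,-.18,.0575,91)
```

```text
green toe [0.5932 0.1489 0.0758] heel rear [ 0.5883 -0.1077  0.1015] zmax 0.165 zlow heel 0.0386
red 24 [ 0.5978 -0.1252  0.0452] -0.1289516538050366 -0.12249309133365305
t 13.45 at [ 589.  -202.    57.5] yaw 90.96 F [ 0.5 -3.9  5.5] op 39.7 -> cm [2.2  0.04 0.  ] spin -0.04
```

Emit:
send_rows([
  {"translation": [0.1,0,0],"spin": 0,"jaw": 0.2},
  {"translation": [0.2,0,0],"spin": 0,"jaw": 0.2},
  {"translation": [0.3,0,0],"spin": 0,"jaw": 0.2},
  {"translation": [0.4,0,0],"spin": 0,"jaw": 0.2},
  {"translation": [0.5,0,0],"spin": 0,"jaw": 0.2},
])

```text
time: 13.95
tool_pos: [0.589, -0.1974, 0.0576]
tool_rot: [3.14, 0.002, 1.587]
contact_force: [0.3, -4.1, 4.7]
opening: 0.0398
grip_force: 39.9
```

Emit:
send_rows([
  {"translation": [0.1,0,0],"spin": 0,"jaw": 0.2},
  {"translation": [0.2,0,0],"spin": 0,"jaw": 0.2},
  {"translation": [0.3,0,0],"spin": 0,"jaw": 0.2},
  {"translation": [0.4,0,0],"spin": 0,"jaw": 0.2},
  {"translation": [0.5,0,0],"spin": 0,"jaw": 0.2},
])

```text
time: 14.45
tool_pos: [0.589, -0.1934, 0.0576]
tool_rot: [3.14, 0.003, 1.587]
contact_force: [0.8, -5.4, 6.1]
opening: 0.0401
grip_force: 39.9
```

Run:
```python
from h import *
p,d=snap('scene'); green(p,d); red(p,d)
go(.589,-.18,.0575,91)
```

```text
green toe [0.5937 0.1548 0.0741] heel rear [ 0.6014 -0.1022  0.0723] zmax 0.1663 zlow heel 0.0394
red 20 [ 0.6    -0.1167  0.0455] -0.11996148870105511 -0.1138475137521966
t 14.5 at [ 589.  -193.    57.5] yaw 90.93 F [ 0.9 -5.   4.7] op 39.9 -> cm [1.3  0.02 0.  ] spin -0.07
```

Emit:
send_rows([
  {"translation": [0.1,0,0],"spin": 0,"jaw": 0.2},
  {"translation": [0.2,0,0],"spin": 0,"jaw": 0.2},
  {"translation": [0.3,0,0],"spin": 0,"jaw": 0.2},
  {"translation": [0.4,0,0],"spin": 0,"jaw": 0.2},
  {"translation": [0.5,0,0],"spin": 0,"jaw": 0.2},
])

```text
time: 15.0
tool_pos: [0.5889, -0.1879, 0.0576]
tool_rot: [3.14, 0.002, 1.587]
contact_force: [0.5, -5.6, 4.4]
opening: 0.0399
grip_force: 39.9
```

Run:
```python
from h import *
p,d=snap('scene'); green(p,d); red(p,d); 
go(.589,-.18,.0575,91)
```

```text
green toe [0.5944 0.1543 0.075 ] heel rear [ 0.588  -0.1021  0.0769] zmax 0.1665 zlow heel 0.0415
red 17 [ 0.6038 -0.1106  0.0446] -0.11462214155210015 -0.10718186166129617
t 15.05 at [ 588.9 -187.7   57.6] yaw 90.95 F [ 0.  -6.5  3.7] op 39.4 -> cm [0.77 0.03 0.01] spin -0.05
```

Emit:
send_rows([
  {"translation": [0.1,0,0],"spin": 0,"jaw": 0.2},
  {"translation": [0.2,0,0],"spin": 0,"jaw": 0.2},
  {"translation": [0.3,0,0],"spin": 0,"jaw": 0.2},
  {"translation": [0.4,0,0],"spin": 0,"jaw": 0.2},
  {"translation": [0.5,0,0],"spin": 0,"jaw": 0.2},
])

```text
time: 15.55
tool_pos: [0.5888, -0.1829, 0.0576]
tool_rot: [3.14, 0.002, 1.587]
contact_force: [0.3, -6.2, 5.1]
opening: 0.0401
grip_force: 39.9
```

Run:
```python
from h import *
for i in range(3):
  p,d=snap('scene'); green(p,d)
red(p,d); save('s4.png',cv2.resize(p[195:295,280:440],None,fx=5,fy=5,interpolation=cv2.INTER_CUBIC))
pt,dt=snap('top')
go(.589,-.18,.0575,91)
```

```text
green toe [0.5937 0.1548 0.0741] heel rear [ 0.6001 -0.1018  0.0856] zmax 0.1675 zlow heel 0.0428
green toe [0.5889 0.1584 0.0682] heel rear [ 0.5921 -0.101   0.0733] zmax 0.1676 zlow heel 0.0419
green toe [0.5926 0.1556 0.0727] heel rear [ 0.587  -0.1015  0.0645] zmax 0.1678 zlow heel 0.0418
red 17 [ 0.6019 -0.1054  0.0445] -0.10936439880749499 -0.10285431382090177
t 15.75 at [ 588.8 -182.7   57.6] yaw 90.95 F [ 0.4 -6.1  5.2] op 39.7 -> cm [0.27 0.03 0.01] spin -0.05
```

View pics/s4.png

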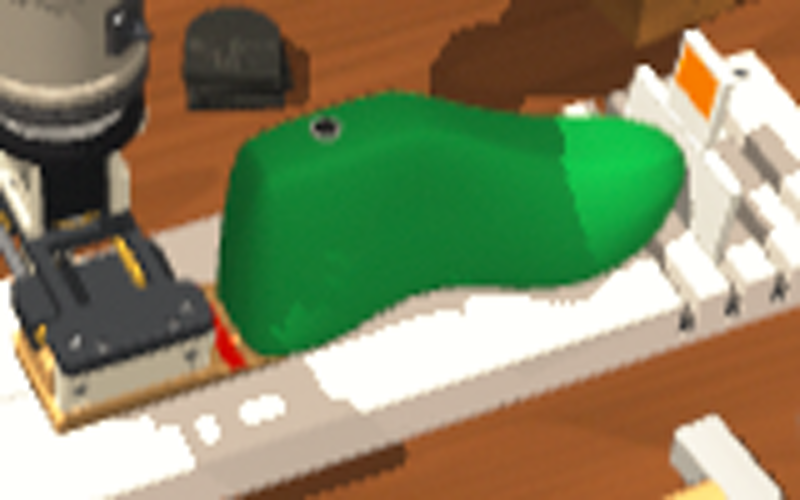

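The toe is against the plate and the heel is up about 3 mm. The red band, at crop (228,345), is just behind the heel's rear outline. About 3 mm more.

Emit:
send_rows([
  {"translation": [0.1,0,0],"spin": 0,"jaw": 0.2},
  {"translation": [0.2,0,0],"spin": 0,"jaw": 0.2},
  {"translation": [0.3,0,0],"spin": 0,"jaw": 0.2},
  {"translation": [0.3,0,0],"spin": 0,"jaw": 0.2},
  {"translation": [0.3,0,0],"spin": 0,"jaw": 0.2},
])

```text
time: 16.25
tool_pos: [0.5887, -0.1797, 0.0575]
tool_rot: [3.14, 0.002, 1.587]
contact_force: [1.0, -5.7, 5.4]
opening: 0.0396
grip_force: 39.9
```

Run:
```python
from h import *
for i in range(3):
  p,d=snap('scene'); green(p,d)
go(.589,-.18,.0575,91)
P=pts('scene',d); hsv=cv2.cvtColor(p,cv2.COLOR_RGB2HSV)
z=np.load('top.npz'); pt,dt=read_camera('top')
Q=pts('top',dt); h=cv2.cvtColor(pt,cv2.COLOR_RGB2HSV)
m=(h[...,1]>100)&(h[...,0]>40)&(h[...,0]<80)&(Q[...,2]>.04)&(Q[...,2]<.2)&(abs(Q[...,0]-.58)<.06)
q=Q[m]; print('top y',q[:,1].min(),q[:,1].max())
v,u=np.mgrid[:480,:640]
m=(u>395)&(u<450)&(v>180)&(v<260)&(P[...,2]>.095)&(P[...,2]<.2)&(abs(P[...,1]-.158)<.02)&(abs(P[...,0]-.58)<.03)&~((hsv[...,0]>40)&(hsv[...,0]<80)&(hsv[...,1]>100))
q=P[m]; print('tab',len(q),q.min(0),q.max(0),np.median(q,0))
```

```text
green toe [0.5932 0.1551 0.0735] heel rear [ 0.5924 -0.1014  0.0886] zmax 0.1679 zlow heel 0.0425
green toe [0.5894 0.158  0.0688] heel rear [ 0.5879 -0.102   0.0768] zmax 0.1676 zlow heel 0.0419
green toe [0.5895 0.1579 0.069 ] heel rear [ 0.5922 -0.1014  0.1028] zmax 0.168 zlow heel 0.0421
t 16.4 at [ 588.7 -179.7   57.5] yaw 90.95 F [ 0.7 -4.4  5.1] op 39.8 -> cm [-0.03  0.03  0.  ] spin -0.05
top y -0.07627198784293322 0.5876335104925023
tab 171 [0.55964883 0.15941511 0.09518848] [0.60411672 0.17579194 0.13725475] [0.58535124 0.16437666 0.11787938]
```

Run:
```python
from h import *
K,o,R,c=cal('scene')
def mark(p,u0,v0):
    g=cv2.cvtColor(p,cv2.COLOR_RGB2GRAY)[v0-4:v0+5,u0-5:u0+6].astype(float); s=p[v0-4:v0+5,u0-5:u0+6].astype(float)
    w=np.clip(1-(s.max(2)-s.min(2))/40,0,1); vv,uu=np.mgrid[v0-4:v0+5,u0-5:u0+6]
    u,v=(w*uu).sum()/w.sum(),(w*vv).sum()/w.sum()
    r=R@np.array([(u-K[0,2])/K[0,0],-(v-K[1,2])/K[1,1],-1]); return (u,v),o+r*(.592-o[0])/r[0]
a=cv2.imread('pics/scene0.png')[:,:,::-1]; p,d=load('scene')
b=[mark(a,338,224),mark(p,345,220)]; print(b)
A,B=b[0][1],b[1][1]; heel=-.106; dz=B[2]-A[2]; arm=(heel+.165-A[1])/.165; print('dy',B[1]-A[1],'dz',dz,'lift',dz/arm)
```

```text
[((np.float64(337.3709677419355), np.float64(223.06720430107526)), array([ 0.592     , -0.07034129,  0.16679028])), ((np.float64(344.74755381604695), np.float64(219.9784735812133)), array([ 0.592     , -0.05133292,  0.17010951]))]
dy 0.019008374721581067 dz 0.0033192331291984623 lift 0.00423432813256868
```

The marker on the last gives a heel lift of about 4.2 mm, which agrees with the band position. I'll hold one call to check it is steady, then hand in.

Emit:
send_rows([
  {"translation": [0,0,0],"spin": 0,"jaw": 0.2},
  {"translation": [0,0,0],"spin": 0,"jaw": 0.2},
  {"translation": [0,0,0],"spin": 0,"jaw": 0.2},
  {"translation": [0,0,0],"spin": 0,"jaw": 0.2},
  {"translation": [0,0,0],"spin": 0,"jaw": 0.2},
])

```text
time: 16.95
tool_pos: [0.5887, -0.1797, 0.0575]
tool_rot: [3.14, 0.002, 1.587]
contact_force: [1.0, -5.1, 4.4]
opening: 0.0395
grip_force: 39.9
```

```bash
python3 -c "
from h import *
p,d=snap('scene'); green(p,d); go(.589,-.18,.0575,91); print(job.hand_in())"
```

```text
green toe [0.5958 0.1538 0.0727] heel rear [ 0.5879 -0.102   0.0732] zmax 0.1676 zlow heel 0.0417
t 17.0 at [ 588.7 -179.7   57.5] yaw 90.95 F [ 0.3 -5.3  5.2] op 39.8 -> cm [-0.03  0.03  0.  ] spin -0.05
the job is handed in; nothing more can be done
None
```

Job handed in at 17 s: the stop plate is seated in the groove ahead of the toe, the last is against it, and the held wedge lifts the heel about 4 mm (measured from the camera images); the hand-in returned no verdict.

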